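# Click the stock tally wheel on to its mark

### The arm

A 6-joint arm with a two-finger parallel gripper is mounted at the origin on a cart in front of the work surface, level with it; the furniture and walls round the work are solid. World frame = base frame: x ahead of the robot, y to its left, z up, the work surface at z = 0. Lengths are in m, angles in degrees, forces in N, time in s.
With the tool pointing down it reaches from about 0.225 to 0.875 m from the base axis. Payload 3.4 kg.
Tool frame: the origin (TCP) lies at the very end of the fingers, on their centre line; the grasp point (between the pads) lies 19 mm behind it; z points along the fingers, y is the line along which they close (so a half turn about z gives the same grasp; the last joint's range is limited). The gripper opens to 85 mm and grips with 20 to 120 N. Pads are 22 mm wide; open, the fingers measure 114 mm over their backs; the gripper's body (76 mm by 85 mm) begins 54 mm behind the grasp point. The pads swing forward as they close: fully open they stand 13 mm farther back than shut.
Start: joints at [-76.948, 15.808, 86.224, -0, 77.962, -6.933], TCP at [0.197, -0.54, 0.231] pointing down, gripper open.
Joint ranges: [-165.64, 165.64], [-43.16, 119.46], [12.63, 154.43], [-67.54, 247.53], [6.08, 155.33], [-154.97, 154.97]. Speed limits (degrees/s): [147.25, 147.25, 180, 180, 180, 180].

### API

Orientations are given as a 3x3 rotation matrix whose columns are the frame's x, y, z axes.
In Python, from plant import r, get_image, find_in, regions_of, place_of gives the robot as it stands.
- The arm moves only by the tool apply_moves, never from a script. Its argument "rows" is a list of rows, each a list of 7 numbers: the closure, from -1 (fully open) to 1 (shut), then the shift along the tool's x, y, z as a fraction of full scale, then the turn, a rotation vector about the tool's x, y, z as a fraction of full scale. A call has 1 to 10 rows; each row is the pose to reach, as a shift and turn from the pose commanded when the call began, along the tool's axes at that moment, turning the shorter way round; what a row does not reach only later rows make up. Full scale, the value 1, is 500 mm for a shift and 180 degrees for a turn. A row lasts 1/12 s, in which the tool goes at most 41.7 mm and 7.16 degrees, less where a joint would pass 70% of its speed; a pose out of reach is approached as far as the arm can. A call with a number of a shift or a turn outside -1 to 1 is refused whole. A call with a gripper value outside its range is refused whole. The fingers move at their own pace and stop on an object; "grip_force" is the grip in N (left out, the last holds). Time passes only in rows, so rows that repeat a pose let the fingers close. It gives the time, the measured TCP pose, the force, the opening and the grip force at its end, in the units of the state.
- r.read_state(): the state, without advancing time (a new reading comes with each control period).
- get_image(name): name is "scene" or "top" or "wrist"; returns a dict with "frame" (400x640x3 uint8, blue, green, red), "vertical_fov" (degrees; the focal length in pixels is half the picture's height over the tangent of half this angle, whatever the lens; pixels are square), "cx", "cy" (the principal point, pixels), "extrinsics" (4x4, takes a point from world to camera coordinates); the wrist camera has in their place "T_tool_cam" (4x4, takes a point from camera to tool coordinates, whose origin is the TCP and whose axes are the flange's). Camera axes: x right, y up, looking along -z (the intrinsics and any distortion apply to the point x, -y, -z); pixel columns grow to the right and rows downward; lengths in m; the calibration is good to about 2 mm. A picture is of the moment at which its call begins: read the wrist's pose just before it. There is no depth.
- r.sign_off(): hands the job in; it is judged then, once.
Trained networks look in a picture, given as the dict that the camera call returned (one of the last four; its "shot" number tells which), for a name from the list of things; names that differ only in an ending like _2 or _b are one class to them, and where a whole thing is asked for, a point or a joint stands for the part that bears it (a point fixed in the world has none). Each returns a list of dicts, best first, with "confidence" (0 to 1); they miss things now and then, are a little off and sometimes report something else, mostly with a low value. They report only what shows in the picture. A call takes as long as a camera call.
- find_in(picture, name): "rect" ([left, top, right, bottom] in pixels, round what is visible of it).
- regions_of(picture, name): "mask" (400x640 bool, what is visible of it) and "rect" ([left, top, right, bottom] in pixels, round what is visible of it).
- place_of(picture, name): "point" ([row, column] in pixels: a listed point, or the origin of a listed thing).
The state is a dict: "clock": time; "joint_pos": joint angles; "joint_vel": joint speeds; "tau": joint torques, N m; "ee_pos": TCP position; "tcp_rot": TCP orientation; "wrist_force": force on the tool from outside, world axes, zero at the start; "torque": the same for the moment, N m; "grip_width": finger opening in m; "finger_force": force on a finger pad.
Only numpy, scipy, OpenCV 4.12 (cv2) and the standard library are available. Lean on these libraries where they do the work, as an engineer would, in place of code of your own. Each camera call takes 0.05 s, during which the arm holds its last target. There are 200 camera calls.

### The job

The tally counter on the bench has to show the end of the count: with a fingertip against the edge of its toothed thumbwheel, flick the wheel clockwise (seen from above) click by click until the orange tooth stands at the red pointer, and no further. Stop one click short first and take the finger right off the wheel so that it settles there, then give it the one last click. Pick nothing up: the counter must stay on the bench where it stands, and the things around it must be left alone.

Things in the scene. Friction and masses are not known exactly. Their poses are not given: they have to be found in the camera images.
- counter: Loose tally counter, about 2.1 kg: grey square base 140x140x37 mm with a dark metal top plate, on rubber feet, the toothed wheel on top. Origin at the centre of its underside, z up along the wheel's axis, -x towards the red pointer. Only the pointer (up to 45 mm above the bench) and the wheel stand above the base.
- wheel_center (a point): Centre of the wheel on its vertical axis, 55 mm above the bench. Black hub of 36 mm radius, up to 66 mm above the bench (69 mm at the axle cap), with seven equally spaced straight radial teeth, one orange and six white, each 9 mm wide, from 46 to 64 mm above the bench, reaching to 56 mm from the axis; gaps between tooth tips are about 39 mm.
- orange_tip (a point): Outer end of the orange tooth, at mid height, 56 mm from the wheel's axis; turns with the wheel.
- pointer (a point): Tip of the red cone pointer on the top plate, 56 mm from the wheel's axis, 38 mm above the bench, on the base's -x side; the teeth pass above it.
- tally_wheel (a joint): Turn of the wheel, rad, clockwise from above. Rests at whole clicks of 0.898 (2 pi/7): settles at 0.898 or 1.795 in the first half second; orange tooth at the pointer at 3.590. Ratchet: blocked anticlockwise; a tooth pushed with 1 to 3 N turns it. Some 0.7 past a click it snaps to the next; let go earlier, or a little past a click, it springs back to the last one. It does not coast.

How it is judged:
By the outcome, as a careful person would: the job done as asked, in the order asked, and still so for the second after the job is handed in, with the robot touching nothing.
It also fails if it takes over 64 s, if anything falls off the work surface, if the arm or the gripper's body presses on something with over 40 N, if the wrist force passes 120 N, or if a joint passes its speed limit or range.

## Working session

There is one attempt and no reset: what is moved stays moved. The work goes in short steps, Python scripts to look and compute and a tool call to move; the robot and the scene stay as the last step left them, time stands still between calls to the robot, and variables do not carry over. Pictures are saved under pics/ and viewed, at most 10 in all, crops included, and the job is handed in when it is done.

Besides the shell and the picture viewer there is one more tool, called after "Call:" as name(argument=value, ...), one argument or row to a line, values as JSON. apply_moves: Moves the arm, as the interface text tells. Shift numbers are shares of 500 mm and turn numbers shares of 180 degrees, none past 1 either way. Its arguments: {"type":"object","properties":{"rows":{"type":"array"},"grip_force":{"type":"number"}},"required":["rows"]}

```bash
mkdir -p pics; cat > h.py <<'E'
import numpy as np, cv2
from plant import r, get_image, find_in, regions_of, place_of
def ray(im,row,col):
    f=200/np.tan(np.radians(im["vertical_fov"]/2))
    E=np.array(im["extrinsics"]); d=np.array([(col-im["cx"])/f,-(row-im["cy"])/f,-1])
    R=E[:3,:3]; return -R.T@E[:3,3], R.T@d
def at(im,row,col,z):
    o,d=ray(im,row,col); return o+d*(z-o[2])/d[2]
E
python3 - <<'E'
from h import *
for n in ["top","scene"]:
    im=get_image(n); cv2.imwrite(f"pics/{n}0.png",im["frame"])
    print(n,[k for k in im], im["vertical_fov"],im["cx"],im["cy"])
    for t,z in [("wheel_center",.055),("orange_tip",.055),("pointer",.038),("counter",0)]:
        for p in place_of(im,t)[:2]: print(t,p["confidence"],np.round(p["point"]),at(im,*p["point"],z).round(4))
print(r.read_state())
E
```

```text
top ['frame', 'vertical_fov', 'cx', 'cy', 'extrinsics', 'shot'] 46.90814889042116 322.4605835698678 197.12428367348076
wheel_center 0.56 [178. 352.] [0.5366 0.0194 0.055 ]
orange_tip 0.68 [183. 377.] [ 0.5271 -0.0272  0.055 ]
pointer 0.56 [210. 340.] [0.4805 0.0412 0.038 ]
counter 0.84 [185. 347.] [0.5346 0.0244 0.    ]
scene ['frame', 'vertical_fov', 'cx', 'cy', 'extrinsics', 'shot'] 50.10311241711767 320.0583702701152 192.7888230716331
wheel_center 0.95 [184. 336.] [0.5284 0.0319 0.055 ]
orange_tip 0.95 [167. 356.] [ 0.534  -0.0338  0.055 ]
pointer 0.76 [203. 352.] [0.478  0.0352 0.038 ]
counter 0.72 [197. 335.] [0.5377 0.0219 0.    ]
{'clock': 0.5, 'joint_pos': array([-7.69496303e+01,  1.58091543e+01,  8.62276451e+01,  1.03603954e-03,
        7.79637499e+01, -6.93367543e+00]), 'joint_vel': array([-0.00304304,  0.0123212 , -0.04739646,  0.06467142, -0.07405156,
        0.06799448]), 'tau': array([-1.45788887e-03, -4.16262245e+01, -2.45876187e+01, -3.42173707e-04,
        1.43832956e-03,  1.04052796e-05]), 'ee_pos': array([ 0.19650341, -0.540379  ,  0.23129309]), 'tcp_rot': array([[ 9.39789113e-01,  3.41754916e-01,  1.50633450e-05],
       [ 3.41754915e-01, -9.39789113e-01,  1.33321026e-05],
       [ 1.87126792e-05, -7.38139264e-06, -1.00000000e+00]]), 'wrist_force': array([0.73744037, 0.58340968, 0.22740285]), 'torque': array([0.0257881 , 0.03981345, 0.01745403]), 'finger_force': 0.0, 'grip_width': 0.08544404450826659}
```

View pics/top0.png

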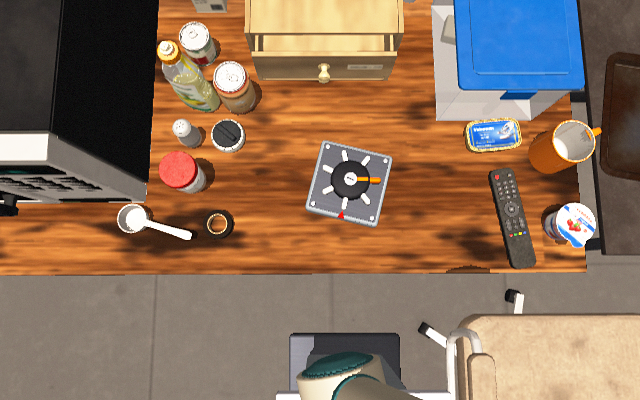

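View pics/scene0.png

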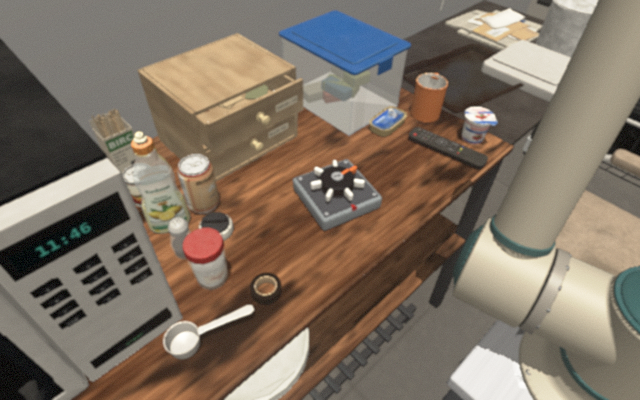

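The top view shows the counter at about (350,183), the orange tooth to the right at (377,181) and the pointer at (341,215). That leaves the orange tooth about 103°, or two clicks, before the pointer. The bench around the counter is clear, so I'll approach with the fingers shut.

Call:
apply_moves(
  rows=[
    [1,0.08,-0.046,0,0,0,0],
    [1,0.16,-0.093,0,0,0,0],
    [1,0.23,-0.133,0,0,0,0],
    [1,0.3,-0.174,0,0,0,0],
    [1,0.37,-0.215,0,0,0,0],
    [1,0.44,-0.255,0,0,0,0],
    [1,0.51,-0.296,0,0,0,0],
    [1,0.58,-0.336,0,0,0,0],
    [1,0.65,-0.377,0,0,0,0],
    [1,0.7,-0.406,0,0,0,0],
  ],
  grip_force=40,
)

```text
clock: 1.33
ee_pos: [0.4578, -0.2271, 0.2316]
tcp_rot: [[0.939, 0.343, 0.001], [0.343, -0.939, 0.001], [0.002, -0.0, -1.0]]
wrist_force: [0.4, 0.0, 0.1]
grip_width: -0.0
finger_force: 0.0
```

Call:
apply_moves(
  rows=[
    [1,0.06,-0.03,0,0,0,0],
    [1,0.12,-0.06,0,0,0,0],
    [1,0.18,-0.09,0,0,0,0],
    [1,0.24,-0.12,0,0,0,0],
    [1,0.28,-0.15,0,0,0,0],
    [1,0.3,-0.17,0,0,0,0],
    [1,0.3,-0.17,0,0,0,0],
    [1,0.3,-0.17,0,0,0,0],
  ],
)

```text
clock: 2.0
ee_pos: [0.5675, -0.0988, 0.2311]
tcp_rot: [[0.939, 0.343, -0.001], [0.343, -0.939, -0.001], [-0.001, 0.0, -1.0]]
wrist_force: [0.1, 0.2, 0.4]
grip_width: -0.0004
finger_force: 0.0
```

```bash
cat >> h.py <<'E'
def wrist(save=None):
    s=r.read_state(); im=get_image("wrist")
    T=np.eye(4); T[:3,:3]=s["tcp_rot"]; T[:3,3]=s["ee_pos"]
    im["extrinsics"]=np.linalg.inv(T@np.array(im["T_tool_cam"]))
    if save: cv2.imwrite(save,im["frame"])
    return s,im
def rep(im):
    for t,z in [("wheel_center",.055),("orange_tip",.055),("pointer",.038)]:
        for p in place_of(im,t)[:1]: print(t,p["confidence"],np.round(p["point"]),at(im,*p["point"],z).round(4))
E
python3 - <<'E'
from h import *
s,im=wrist("pics/w1.png"); print(s["clock"],s["ee_pos"],s["tcp_rot"].round(3),s["grip_width"],s["wrist_force"]); print(im["T_tool_cam"]); rep(im)
E
```

```text
2.0 [ 0.56748957 -0.09878389  0.2311271 ] [[ 0.939  0.343 -0.001]
 [ 0.343 -0.939 -0.001]
 [-0.001  0.    -1.   ]] -0.0003982501632071782 [0.08092673 0.1939248  0.40350848]
[[ 6.95641466e-04  9.53470621e-01  3.01485141e-01  7.83555096e-02]
 [ 9.99999567e-01 -4.77153405e-04 -7.98345852e-04 -8.78051206e-04]
 [-6.17344654e-04  3.01485566e-01 -9.53470541e-01 -1.42915857e-01]
 [ 0.00000000e+00  0.00000000e+00  0.00000000e+00  1.00000000e+00]]
wheel_center 0.69 [172. 210.] [0.5319 0.0239 0.055 ]
orange_tip 0.68 [186. 260.] [ 0.5365 -0.0361  0.055 ]
pointer 0.91 [202. 191.] [0.4796 0.0418 0.038 ]
```

View pics/w1.png

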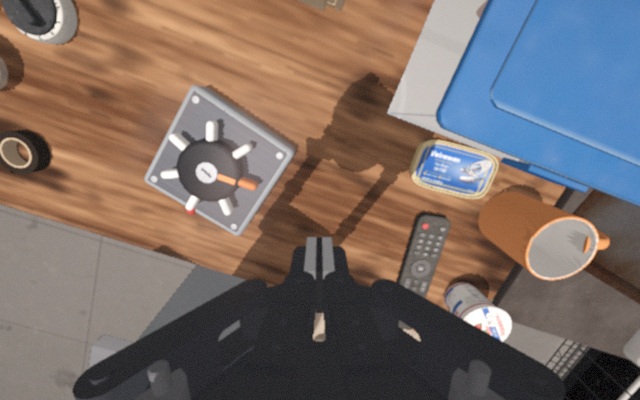

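The wrist view shows the counter at about (210,165), orange tooth at (250,184) and red pointer at (190,208). One white tooth sits between them, so two clicks remain. I'll refine the angles by colour.

```bash
python3 - <<'E'
from h import *
s,im=wrist(); f=im["frame"]; hsv=cv2.cvtColor(f,cv2.COLOR_BGR2HSV)
sub=np.zeros(f.shape[:2],bool); sub[80:240,140:300]=1
P=lambda m,z: np.array([at(im,v,u,z)[:2] for v,u in np.argwhere(m)])
reg=regions_of(im,"counter")[0]["mask"]
k=cv2.dilate(reg.astype(np.uint8),np.ones((7,7)))>0
o=k&(hsv[...,0]>6)&(hsv[...,0]<22)&(hsv[...,1]>170)&(hsv[...,2]>120); o[:, :205]=0;o[:165]=0;o[200:]=0
q=P(o,.064); c=q.mean(0); d=np.linalg.svd(q-c)[2][0]
print("orange",len(q),c,np.degrees(np.arctan2(d[1],d[0]))%180)
C=np.array([.532,.024]); print("ang via center",np.degrees(np.arctan2(*(c-C)[::-1]))%360)
rd=sub&((hsv[...,0]<5)|(hsv[...,0]>174))&(hsv[...,1]>170)&(hsv[...,2]>100)
q=P(rd,.038);print("red",len(q),q.mean(0))
box=cv2.minAreaRect(np.argwhere(reg)[:,::-1].astype(np.float32)); B=cv2.boxPoints(box)
b=np.array([at(im,v,u,.037)[:2] for u,v in B]);print(b.round(4),b.mean(0));e=b[1:]-b[:-1];print(np.degrees(np.arctan2(e[:,1],e[:,0])),np.linalg.norm(e,axis=1))
bl=sub&(hsv[...,2]<45)&k
n,l,st,ce=cv2.connectedComponentsWithStats(bl.astype(np.uint8)); i=1+st[1:,4].argmax(); print("hub",st[i],at(im,ce[i][1],ce[i][0],.066))
E
```

```text
<stdin>:8: RuntimeWarning: Mean of empty slice.
  ret = ret.dtype.type(ret / rcount)
Traceback (most recent call last):
numpy.linalg.LinAlgError: 1-dimensional array given. Array must be at least two-dimensional
```

```bash
cat > meas.py <<'E'
from h import *
def meas(im):
    f=im["frame"]; hsv=cv2.cvtColor(f,cv2.COLOR_BGR2HSV); g=regions_of(im,"counter")[0]; reg=g["mask"]; print("rect",g["rect"],g["confidence"])
    P=lambda m,z: np.array([at(im,v,u,z)[:2] for v,u in np.argwhere(m)])
    B=cv2.convexHull(np.argwhere(reg)[:,::-1].astype(np.int32)); k=np.zeros(f.shape[:2],np.uint8); cv2.fillConvexPoly(k,B,1); k=cv2.erode(k,np.ones((5,5)))>0
    H,S,V=[hsv[...,i].astype(int) for i in range(3)]
    w=k&(S<50)&(V>190); q=P(w,.064)
    o=k&(H>5)&(H<24)&(S>110)&(V>110); p=P(o,.064)
    rd=k&((H<5)|(H>172))&(S>110); rr=P(rd,.041)
    bx=cv2.boxPoints(cv2.minAreaRect(B)); b=np.array([at(im,v,u,.03)[:2] for u,v in bx]); e=b[1:]-b[:-1]
    C=np.array([.532,.024]); A=lambda x: np.degrees(np.arctan2(*(x-C)[::-1]))%360
    print("base",b.mean(0).round(4),(np.degrees(np.arctan2(e[:,1],e[:,0]))%90).round(1),np.linalg.norm(e,axis=1).round(3))
    n,l,st,ce=cv2.connectedComponentsWithStats(w.astype(np.uint8))
    for i in range(1,n):
        if st[i,4]>25: x=at(im,ce[i][1],ce[i][0],.064)[:2]; print("white",st[i,4],x.round(4),A(x).round(1),np.linalg.norm(x-C).round(4))
    for nm,z in (("orange",p),("red",rr)):
        if len(z): x=z.mean(0); print(nm,len(z),x.round(4),A(x).round(1),np.linalg.norm(x-C).round(4))
E
python3 - <<'E'
from meas import *
s,im=wrist(); meas(im)
E
```

```text
rect [145.5, 82.6, 292.0, 237.3] 0.62
base [0.5341 0.0272] [69.9 76.6 75.7] [0.147 0.14  0.158]
white 751 [0.5668 0.0173] 349.1 0.0355
white 45 [0.6057 0.0538] 22.0 0.0795
white 153 [0.5795 0.0321] 9.7 0.0482
white 150 [ 0.5701 -0.0054] 322.4 0.0482
white 43 [ 0.5799 -0.0464] 304.3 0.0851
white 315 [0.5333 0.025 ] 38.5 0.0017
white 135 [0.5168 0.064 ] 110.8 0.0428
white 32 [0.5056 0.0796] 115.4 0.0616
white 163 [0.492  0.0396] 158.7 0.0429
white 129 [ 0.5002 -0.0044] 221.7 0.0426
white 49 [0.4792 0.0061] 198.8 0.0558
white 27 [ 0.4797 -0.0208] 220.6 0.0689
orange 236 [ 0.5351 -0.0134] 274.8 0.0376
red 11 [0.4709 0.0369] 168.1 0.0624
```

Call:
apply_moves(
  rows=[
    [1,0.005,-0.01,0.06,0,0,0],
    [1,0.01,-0.025,0.13,0,0,0],
    [1,0.017,-0.04,0.2,0,0,0],
    [1,0.024,-0.055,0.27,0,0,0],
    [1,0.03,-0.07,0.33,0,0,0],
    [1,0.033,-0.075,0.362,0,0,0],
    [1,0.033,-0.075,0.362,0,0,0],
    [1,0.033,-0.075,0.362,0,0,0],
  ],
)

```text
clock: 3.07
ee_pos: [0.5703, -0.0582, 0.0498]
tcp_rot: [[0.94, 0.342, -0.002], [0.342, -0.94, 0.0], [-0.002, -0.001, -1.0]]
wrist_force: [-0.7, -0.3, 0.5]
grip_width: 0.0002
finger_force: 0.0
```

```bash
python3 - <<'E'
from h import *
s,im=wrist("pics/w2.png"); print(s["clock"],s["ee_pos"]); rep(im)
f=200/np.tan(np.radians(im["vertical_fov"]/2));E=im["extrinsics"]
def pix(p):
    c=E@np.r_[p,1]; return [round(float(im["cx"]+f*c[0]/-c[2])),round(float(im["cy"]-f*c[1]/-c[2]))]
C=np.array([.535,.025]); fr=im["frame"].copy()
for a in np.radians(268-51.43*np.arange(7)): cv2.circle(fr,pix([*(C+.056*np.array([np.cos(a),np.sin(a)])),.064]),3,(255,0,255),1)
cv2.circle(fr,pix([*C,.069]),3,(0,255,0),1); cv2.circle(fr,pix(s["ee_pos"]),3,(255,255,0),1)
cv2.imwrite("pics/w2.png",fr)
E
```

```text
3.0667 [ 0.57031488 -0.05815453  0.04978912]
wheel_center 0.62 [269. 162.] [0.5329 0.0228 0.055 ]
pointer 0.58 [312. 137.] [0.4807 0.0394 0.038 ]
```

View pics/w2.png

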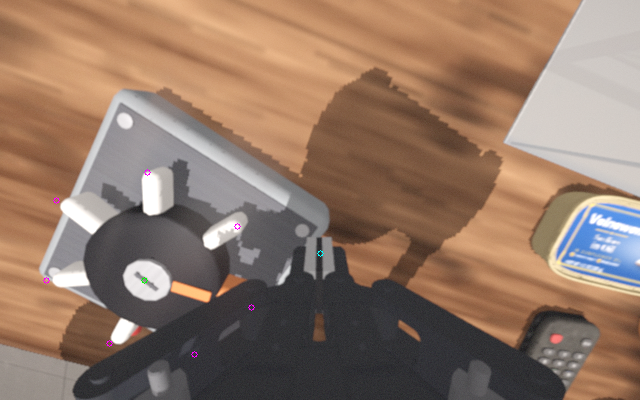

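Call:
apply_moves(
  rows=[
    [1,0,-0.015,0,0,0,0],
    [1,0,-0.03,0,0,0,0],
    [1,0,-0.045,0,0,0,0],
    [1,0,-0.057,0,0,0,0],
    [1,0,-0.057,0,0,0,0],
  ],
)

```text
clock: 3.68
ee_pos: [0.5599, -0.0296, 0.0504]
tcp_rot: [[0.939, 0.343, -0.001], [0.343, -0.939, 0.0], [-0.001, -0.001, -1.0]]
wrist_force: [-0.7, 0.3, 0.3]
grip_width: 0.0001
finger_force: 0.0
```

```bash
cat > arc.py <<'E'
from h import *
def arc(a0,a1,n,rad=.062,C=(.535,.025),turn=True):
    s=r.read_state(); R=s["tcp_rot"]; p=s["ee_pos"]; print(s["clock"],p.round(4),s["wrist_force"].round(1), "ang",np.degrees(np.arctan2(p[1]-C[1],p[0]-C[0]))%360,np.hypot(p[0]-C[0],p[1]-C[1]))
    for a in np.linspace(a0,a1,n+1)[1:]:
        t=np.radians(a); d=R.T@(np.array([C[0]+rad*np.cos(t),C[1]+rad*np.sin(t),.05])-p)/.5
        print([1,*d.round(3).tolist(),0,0,round((a0-a)/180,3)])
E
python3 -c "
from arc import *
arc(294,240,20)"
```

```text
3.6833 [ 0.5599 -0.0296  0.0504] [-0.7  0.3  0.3] ang 294.5175938194216 0.06004297303463955
[1, -0.007, 0.004, 0.001, 0, 0, np.float64(0.015)]
[1, -0.012, 0.004, 0.001, 0, 0, np.float64(0.03)]
[1, -0.018, 0.004, 0.001, 0, 0, np.float64(0.045)]
[1, -0.024, 0.003, 0.001, 0, 0, np.float64(0.06)]
[1, -0.03, 0.003, 0.001, 0, 0, np.float64(0.075)]
[1, -0.036, 0.001, 0.001, 0, 0, np.float64(0.09)]
[1, -0.041, 0.0, 0.001, 0, 0, np.float64(0.105)]
[1, -0.047, -0.002, 0.001, 0, 0, np.float64(0.12)]
[1, -0.052, -0.003, 0.001, 0, 0, np.float64(0.135)]
[1, -0.058, -0.006, 0.001, 0, 0, np.float64(0.15)]
[1, -0.063, -0.008, 0.001, 0, 0, np.float64(0.165)]
[1, -0.068, -0.011, 0.001, 0, 0, np.float64(0.18)]
[1, -0.073, -0.014, 0.001, 0, 0, np.float64(0.195)]
[1, -0.078, -0.017, 0.001, 0, 0, np.float64(0.21)]
[1, -0.083, -0.02, 0.001, 0, 0, np.float64(0.225)]
[1, -0.088, -0.024, 0.001, 0, 0, np.float64(0.24)]
[1, -0.092, -0.028, 0.001, 0, 0, np.float64(0.255)]
[1, -0.096, -0.032, 0.001, 0, 0, np.float64(0.27)]
[1, -0.101, -0.036, 0.001, 0, 0, np.float64(0.285)]
[1, -0.104, -0.04, 0.001, 0, 0, np.float64(0.3)]
```

Call:
apply_moves(
  rows=[
    [1,-0.007,0.002,0,0,0,0.015],
    [1,-0.012,0.003,0,0,0,0.03],
    [1,-0.018,0.003,0,0,0,0.045],
    [1,-0.024,0.003,0,0,0,0.06],
    [1,-0.03,0.002,0,0,0,0.075],
    [1,-0.036,0.001,0,0,0,0.09],
    [1,-0.041,0,0,0,0,0.105],
    [1,-0.047,-0.002,0,0,0,0.12],
    [1,-0.052,-0.004,0,0,0,0.135],
    [1,-0.058,-0.006,0,0,0,0.15],
  ],
)

```text
clock: 4.52
ee_pos: [0.5337, -0.0388, 0.0505]
tcp_rot: [[0.992, -0.124, 0.002], [-0.124, -0.992, -0.001], [0.003, 0.001, -1.0]]
wrist_force: [1.2, -0.9, -1.2]
grip_width: 0.0
finger_force: 1.0
```

```bash
python3 -c "
from arc import *
arc(267,240,10,.061)"
```

```text
4.5167 [ 0.5337 -0.0388  0.0505] [ 1.2 -0.9 -1.2] ang 268.8746826479591 0.06377565104058976
[1, -0.01, -0.005, 0.001, 0, 0, np.float64(0.015)]
[1, -0.016, -0.005, 0.001, 0, 0, np.float64(0.03)]
[1, -0.022, -0.005, 0.001, 0, 0, np.float64(0.045)]
[1, -0.028, -0.006, 0.001, 0, 0, np.float64(0.06)]
[1, -0.033, -0.006, 0.001, 0, 0, np.float64(0.075)]
[1, -0.039, -0.008, 0.001, 0, 0, np.float64(0.09)]
[1, -0.044, -0.009, 0.001, 0, 0, np.float64(0.105)]
[1, -0.05, -0.01, 0.001, 0, 0, np.float64(0.12)]
[1, -0.055, -0.012, 0.001, 0, 0, np.float64(0.135)]
[1, -0.061, -0.014, 0.001, 0, 0, np.float64(0.15)]
```

Call:
apply_moves(
  rows=[
    [1,-0.007,-0.004,0,0,0,0.015],
    [1,-0.013,-0.005,0,0,0,0.03],
    [1,-0.019,-0.005,0,0,0,0.045],
    [1,-0.025,-0.006,0,0,0,0.06],
    [1,-0.03,-0.006,0,0,0,0.075],
    [1,-0.036,-0.008,0,0,0,0.09],
    [1,-0.041,-0.009,0,0,0,0.105],
    [1,-0.047,-0.01,0,0,0,0.12],
    [1,-0.052,-0.012,0,0,0,0.135],
    [1,-0.057,-0.014,0,0,0,0.15],
  ],
)

```text
clock: 5.35
ee_pos: [0.5052, -0.0278, 0.0504]
tcp_rot: [[0.828, -0.561, 0.0], [-0.561, -0.828, -0.0], [0.0, 0.0, -1.0]]
wrist_force: [-0.2, -0.2, -0.0]
grip_width: -0.0
finger_force: 0.0
```

```bash
python3 - <<'E'
from arc import *
arc(0,0,0); im=get_image("top"); cv2.imwrite("pics/t2.png",cv2.resize(im["frame"][110:260,260:440],None,fx=3.5,fy=3.5)); rep(im); s,im=wrist(); rep(im)
E
```

```text
5.35 [ 0.5052 -0.0278  0.0504] [-0.2 -0.2 -0. ] ang 240.5738490384274 0.06067064381902963
wheel_center 0.87 [180. 350.] [0.5342 0.0228 0.055 ]
orange_tip 0.9 [205. 367.] [ 0.4866 -0.008   0.055 ]
pointer 0.56 [210. 343.] [0.4806 0.0347 0.038 ]
wheel_center 0.8 [265. 214.] [0.5341 0.0257 0.055 ]
```

View pics/t2.png

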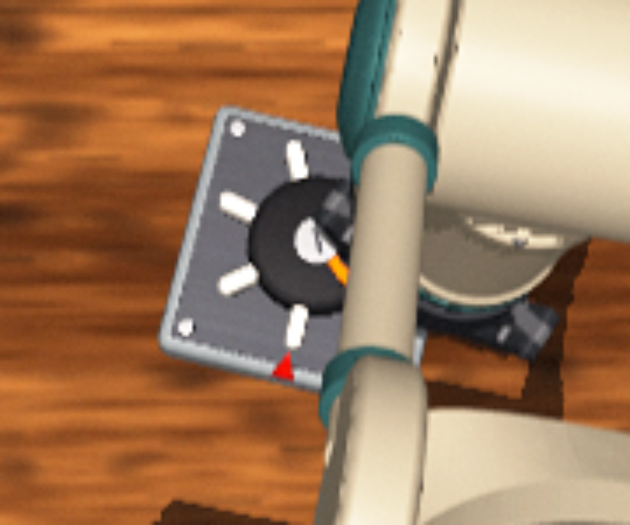

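The crop shows a white tooth at the pointer (295,335) and the orange one click before it, at about (340,270). The force is zero, so the wheel has snapped one click short. I'll take the finger off and let it settle.

Call:
apply_moves(
  rows=[
    [1,0,0.02,0,0,0,0],
    [1,0,0.045,0,0,0,0],
    [1,0,0.07,0,0,0,0],
    [1,0,0.08,0,0,0,0],
    [1,0,0.08,0,0,0,0],
    [1,0,0.08,0,0,0,0],
    [1,0,0.08,0,0,0,0],
    [1,0,0.08,0,0,0,0],
    [1,0,0.08,0,0,0,0],
    [1,0,0.08,0,0,0,0],
  ],
)

```text
clock: 6.58
ee_pos: [0.4831, -0.0608, 0.0503]
tcp_rot: [[0.829, -0.559, 0.0], [-0.559, -0.829, -0.0], [0.0, -0.0, -1.0]]
wrist_force: [-0.4, 0.3, 0.3]
grip_width: -0.0003
finger_force: 0.0
```

Call:
apply_moves(
  rows=[
    [1,0,0,0,0,0,0],
    [1,0,0,0,0,0,0],
    [1,0,0,0,0,0,0],
    [1,0,0,0,0,0,0],
    [1,0,0,0,0,0,0],
    [1,0,0,0,0,0,0],
    [1,0,0,0,0,0,0],
    [1,0,0,0,0,0,0],
    [1,0,0,0,0,0,0],
    [1,0,0,0,0,0,0],
  ],
)

```text
clock: 7.42
ee_pos: [0.4828, -0.0611, 0.0503]
tcp_rot: [[0.829, -0.559, 0.0], [-0.559, -0.829, -0.0], [0.0, 0.0, -1.0]]
wrist_force: [0.3, 0.5, -1.2]
grip_width: -0.0004
finger_force: 0.0
```

```bash
python3 - <<'E'
from arc import *
arc(0,0,0); im=get_image("scene"); a=cv2.resize(im["frame"][130:240,270:400],None,fx=3,fy=3); rep(im)
im=get_image("top"); rep(im); b=cv2.resize(im["frame"][125:235,290:420],None,fx=3,fy=3)
cv2.imwrite("pics/m3.png",np.hstack([a,b]))
E
```

```text
7.4167 [ 0.4828 -0.0611  0.0503] [ 0.3  0.5 -1.2] ang 238.77938515389818 0.10063592174992173
wheel_center 0.92 [183. 340.] [0.5242 0.0251 0.055 ]
orange_tip 0.67 [185. 363.] [ 0.4875 -0.005   0.055 ]
pointer 0.59 [199. 338.] [0.5057 0.0486 0.038 ]
orange_tip 0.7 [206. 364.] [ 0.4859 -0.0016  0.055 ]
pointer 0.57 [208. 341.] [0.4831 0.0387 0.038 ]
```

View pics/m3.png

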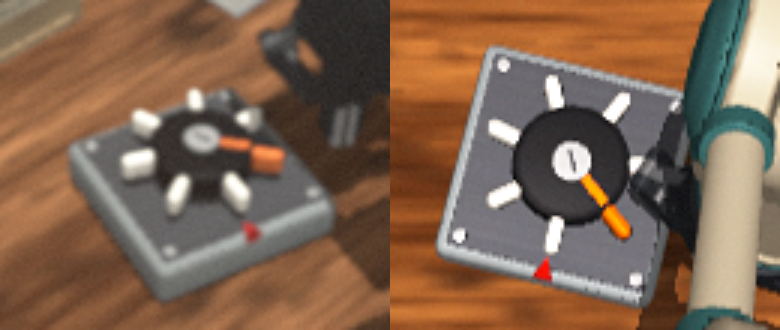

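Both views show the orange tooth exactly one click short (right panel (615,222), pointer at (543,268)) with the finger clear. I'll go back into the same gap and give the last click.

Call:
apply_moves(
  rows=[
    [1,0,-0.02,0,0,0,0],
    [1,0,-0.04,0,0,0,0],
    [1,0,-0.06,0,0,0,0],
    [1,0,-0.08,0,0,0,0],
    [1,0,-0.08,0,0,0,0],
    [1,0,-0.08,0,0,0,0],
  ],
)

```text
clock: 8.32
ee_pos: [0.5056, -0.0271, 0.0502]
tcp_rot: [[0.83, -0.558, -0.0], [-0.558, -0.83, -0.0], [0.0, 0.0, -1.0]]
wrist_force: [-0.1, -0.4, 0.1]
grip_width: -0.0002
finger_force: 0.0
```

```bash
python3 -c "
from arc import *
arc(240,187,20,.061)"
```

```text
8.3167 [ 0.5056 -0.0271  0.0502] [-0.1 -0.4  0.1] ang 240.55858817201312 0.059808828533228706
[1, -0.007, 0.003, 0.0, 0, 0, np.float64(0.015)]
[1, -0.012, 0.003, 0.0, 0, 0, np.float64(0.029)]
[1, -0.018, 0.002, 0.0, 0, 0, np.float64(0.044)]
[1, -0.024, 0.002, 0.0, 0, 0, np.float64(0.059)]
[1, -0.029, 0.001, 0.0, 0, 0, np.float64(0.074)]
[1, -0.035, 0.0, 0.0, 0, 0, np.float64(0.088)]
[1, -0.04, -0.001, 0.0, 0, 0, np.float64(0.103)]
[1, -0.046, -0.003, 0.0, 0, 0, np.float64(0.118)]
[1, -0.051, -0.005, 0.0, 0, 0, np.float64(0.132)]
[1, -0.056, -0.007, 0.0, 0, 0, np.float64(0.147)]
[1, -0.061, -0.009, 0.0, 0, 0, np.float64(0.162)]
[1, -0.066, -0.011, 0.0, 0, 0, np.float64(0.177)]
[1, -0.071, -0.014, 0.0, 0, 0, np.float64(0.191)]
[1, -0.076, -0.017, 0.0, 0, 0, np.float64(0.206)]
[1, -0.081, -0.02, 0.0, 0, 0, np.float64(0.221)]
[1, -0.085, -0.024, 0.0, 0, 0, np.float64(0.236)]
[1, -0.09, -0.027, 0.0, 0, 0, np.float64(0.25)]
[1, -0.094, -0.031, 0.0, 0, 0, np.float64(0.265)]
[1, -0.098, -0.035, 0.0, 0, 0, np.float64(0.28)]
[1, -0.102, -0.039, 0.0, 0, 0, np.float64(0.294)]
```

Call:
apply_moves(
  rows=[
    [1,-0.007,0.002,0,0,0,0.015],
    [1,-0.012,0.003,0,0,0,0.029],
    [1,-0.018,0.002,0,0,0,0.044],
    [1,-0.024,0.002,0,0,0,0.059],
    [1,-0.029,0.001,0,0,0,0.074],
    [1,-0.035,0,0,0,0,0.088],
    [1,-0.04,-0.001,0,0,0,0.103],
    [1,-0.046,-0.003,0,0,0,0.118],
    [1,-0.051,-0.005,0,0,0,0.132],
    [1,-0.056,-0.007,0,0,0,0.147],
  ],
)

```text
clock: 9.15
ee_pos: [0.484, -0.0102, 0.0502]
tcp_rot: [[0.491, -0.871, 0.0], [-0.871, -0.491, -0.002], [0.002, 0.0, -1.0]]
wrist_force: [0.3, -2.4, -0.9]
grip_width: -0.0001
finger_force: 1.3
```

```bash
python3 -c "
from arc import *
arc(213.5,189,10,.061)"
```

```text
9.15 [ 0.484  -0.0102  0.0502] [ 0.3 -2.4 -0.9] ang 214.59521521412105 0.06191221191868058
[1, -0.008, -0.001, 0.0, 0, 0, np.float64(0.014)]
[1, -0.013, -0.001, 0.0, 0, 0, np.float64(0.027)]
[1, -0.018, -0.002, 0.0, 0, 0, np.float64(0.041)]
[1, -0.023, -0.002, 0.0, 0, 0, np.float64(0.054)]
[1, -0.029, -0.003, 0.0, 0, 0, np.float64(0.068)]
[1, -0.034, -0.003, 0.0, 0, 0, np.float64(0.082)]
[1, -0.039, -0.004, 0.0, 0, 0, np.float64(0.095)]
[1, -0.044, -0.006, 0.0, 0, 0, np.float64(0.109)]
[1, -0.049, -0.007, 0.0, 0, 0, np.float64(0.123)]
[1, -0.054, -0.009, 0.0, 0, 0, np.float64(0.136)]
```

Call:
apply_moves(
  rows=[
    [1,-0.006,0,0,0,0,0.014],
    [1,-0.011,-0.001,0,0,0,0.027],
    [1,-0.016,-0.002,0,0,0,0.041],
    [1,-0.021,-0.002,0,0,0,0.054],
    [1,-0.027,-0.003,0,0,0,0.068],
    [1,-0.032,-0.003,0,0,0,0.082],
    [1,-0.037,-0.004,0,0,0,0.095],
    [1,-0.042,-0.006,0,0,0,0.109],
    [1,-0.047,-0.007,0,0,0,0.123],
    [1,-0.052,-0.009,0,0,0,0.136],
  ],
)

```text
clock: 9.98
ee_pos: [0.4654, -0.0165, 0.0447]
tcp_rot: [[0.127, -0.992, 0.023], [-0.99, -0.125, 0.07], [-0.066, -0.032, -0.997]]
wrist_force: [0.2, -0.0, -0.5]
grip_width: -0.0004
finger_force: 0.0
```

```bash
python3 - <<'E'
from arc import *
arc(0,0,0); im=get_image("scene"); a=cv2.resize(im["frame"][130:240,270:400],None,fx=3,fy=3); rep(im)
im=get_image("top"); rep(im); b=cv2.resize(im["frame"][125:235,290:420],None,fx=3,fy=3)
cv2.imwrite("pics/m4.png",np.hstack([a,b]))
E
```

```text
9.9833 [ 0.4654 -0.0165  0.0447] [ 0.2 -0.  -0.5] ang 210.7892476976287 0.08105882911102585
wheel_center 0.84 [182. 336.] [0.5324 0.0276 0.055 ]
orange_tip 0.9 [182. 363.] [ 0.4932 -0.0107  0.055 ]
wheel_center 0.64 [179. 352.] [0.5355 0.0194 0.055 ]
orange_tip 0.8 [207. 366.] [ 0.4833 -0.0061  0.055 ]
pointer 0.94 [209. 342.] [0.4823 0.0376 0.038 ]
```

View pics/m4.png

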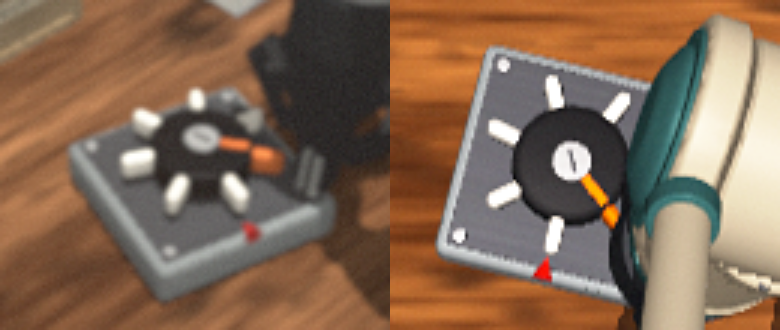

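The wheel sprang back, with the orange tooth still one click short. The tool tilted off its path, so probably a joint limit.

```bash
python3 - <<'E'
from h import *
s=r.read_state();print(s["joint_pos"].round(1),s["clock"],s["wrist_force"])
E
```

```text
[-13.7  17.2 115.6   5.6  47.1 154.9] 10.3833 [0.01473337 0.2702427  0.11646179]
```

Joint 6 is at its limit. I'll back off and lift, unwind, and give the last click from the first side, repeating the motion that worked.

Call:
apply_moves(
  rows=[
    [1,0,0.08,-0.05,0,0,-0.03],
    [1,0,0.1,-0.1,0,0,-0.06],
    [1,0,0.1,-0.15,0,0,-0.09],
    [1,0,0.1,-0.2,0,0,-0.12],
    [1,0,0.1,-0.2,0,0,-0.15],
    [1,0,0.1,-0.2,0,0,-0.18],
    [1,0,0.1,-0.2,0,0,-0.21],
    [1,0,0.1,-0.2,0,0,-0.24],
    [1,0,0.1,-0.2,0,0,-0.24],
    [1,0,0.1,-0.2,0,0,-0.24],
  ],
)

```text
clock: 11.22
ee_pos: [0.414, -0.0287, 0.143]
tcp_rot: [[0.773, -0.634, 0.023], [-0.634, -0.77, 0.069], [-0.026, -0.068, -0.997]]
wrist_force: [0.2, -0.7, 0.1]
grip_width: 0.0
finger_force: 0.0
```

```bash
python3 - <<'E'
from h import *
s=r.read_state();print(s["joint_pos"].round(1),s["clock"],s["ee_pos"],s["tcp_rot"].round(3))
from scipy.spatial.transform import Rotation as Ro
R=s["tcp_rot"]; G=np.array([[.939,.343,0],[.343,-.939,0],[0,0,-1]])
for nm,z in (("hi",.15),("lo",.05)):
  t=np.radians(294); g=np.array([.535+.1*np.cos(t),.025+.1*np.sin(t),z]); print(nm,(R.T@(g-s["ee_pos"])/.5).round(3),(Ro.from_matrix(R.T@G).as_rotvec()/np.pi).round(3))
E
```

```text
[-17.3   5.8 113.1   4.7  61.  109.8] 11.2167 [ 0.41399871 -0.02872064  0.14300173] [[ 0.773 -0.634  0.023]
 [-0.634 -0.77   0.069]
 [-0.026 -0.068 -0.997]]
hi [ 0.297 -0.148 -0.012] [-0.024 -0.004 -0.33 ]
lo [ 0.302 -0.135  0.188] [-0.024 -0.004 -0.33 ]
```

Call:
apply_moves(
  rows=[
    [1,0.03,-0.015,0,-0.003,0,-0.037],
    [1,0.07,-0.035,0,-0.006,0,-0.074],
    [1,0.11,-0.055,0,-0.009,-0.001,-0.111],
    [1,0.15,-0.075,-0.01,-0.012,-0.002,-0.148],
    [1,0.19,-0.095,-0.01,-0.015,-0.002,-0.185],
    [1,0.23,-0.115,-0.01,-0.018,-0.003,-0.222],
    [1,0.27,-0.135,-0.012,-0.021,-0.003,-0.26],
    [1,0.297,-0.148,-0.012,-0.024,-0.004,-0.3],
    [1,0.297,-0.148,-0.012,-0.024,-0.004,-0.33],
    [1,0.297,-0.148,-0.012,-0.024,-0.004,-0.33],
  ],
)

```text
clock: 12.05
ee_pos: [0.5763, -0.0661, 0.1495]
tcp_rot: [[0.939, 0.344, -0.002], [0.344, -0.939, -0.0], [-0.002, -0.0, -1.0]]
wrist_force: [-0.3, -0.8, -0.6]
grip_width: -0.0002
finger_force: 0.0
```

```bash
python3 - <<'E'
from h import *
s=r.read_state();print(s["joint_pos"].round(1),s["clock"],s["ee_pos"],s["tcp_rot"].round(3))
from scipy.spatial.transform import Rotation as Ro
R=s["tcp_rot"]; G=np.array([[.939,.343,0],[.343,-.939,0],[0,0,-1]])
for nm,rr in (("out",.1),("in",.0605)):
  t=np.radians(294); g=np.array([.535+rr*np.cos(t),.025+rr*np.sin(t),.05]); print(nm,(R.T@(g-s["ee_pos"])/.5).round(3),(Ro.from_matrix(R.T@G).as_rotvec()/np.pi).round(3))
im=get_image("top"); rep(im);im=get_image("scene"); rep(im)
E
```

```text
[-13.4  19.5  92.9  -0.   67.7  56.5] 12.05 [ 0.57631095 -0.06614426  0.14946508] [[ 0.939  0.344 -0.002]
 [ 0.344 -0.939 -0.   ]
 [-0.002 -0.    -1.   ]]
out [-0.001  0.     0.199] [-0.     0.001  0.   ]
in [-0.006 -0.079  0.199] [-0.     0.001  0.   ]
wheel_center 0.84 [182. 356.] [0.5293 0.012  0.055 ]
orange_tip 0.92 [206. 368.] [ 0.4845 -0.0083  0.055 ]
pointer 0.75 [210. 342.] [0.4797 0.0378 0.038 ]
wheel_center 0.58 [181. 337.] [0.5315 0.025  0.055 ]
orange_tip 0.71 [184. 365.] [ 0.4879 -0.0097  0.055 ]
pointer 0.82 [205. 351.] [0.4773 0.0403 0.038 ]
```

The wheel is still one click short. I'll go down and in, then repeat the same arc.

Call:
apply_moves(
  rows=[
    [1,0,0,0.06,0,0,0],
    [1,0,0,0.12,0,0,0],
    [1,0,0,0.18,0,0,0],
    [1,0,0,0.199,0,0,0],
    [1,0,-0.01,0.199,0,0,0],
    [1,-0.002,-0.03,0.199,0,0,0],
    [1,-0.003,-0.05,0.199,0,0,0],
    [1,-0.005,-0.07,0.199,0,0,0],
    [1,-0.006,-0.079,0.199,0,0,0],
    [1,-0.006,-0.079,0.199,0,0,0],
  ],
)

```text
clock: 13.28
ee_pos: [0.5587, -0.0288, 0.0518]
tcp_rot: [[0.938, 0.345, 0.0], [0.345, -0.938, -0.0], [0.0, 0.001, -1.0]]
wrist_force: [0.5, 0.2, 0.4]
grip_width: -0.0005
finger_force: 0.0
```

Call:
apply_moves(
  rows=[
    [1,-0.007,0.002,0,0,0,0.015],
    [1,-0.012,0.003,0,0,0,0.03],
    [1,-0.018,0.003,0,0,0,0.045],
    [1,-0.024,0.003,0,0,0,0.06],
    [1,-0.03,0.002,0,0,0,0.075],
    [1,-0.036,0.001,0,0,0,0.09],
    [1,-0.041,0,0,0,0,0.105],
    [1,-0.047,-0.002,0,0,0,0.12],
    [1,-0.052,-0.004,0,0,0,0.135],
    [1,-0.058,-0.006,0,0,0,0.15],
  ],
)

```text
clock: 14.12
ee_pos: [0.5325, -0.0379, 0.0515]
tcp_rot: [[0.992, -0.122, 0.003], [-0.122, -0.992, -0.001], [0.003, 0.001, -1.0]]
wrist_force: [2.1, -0.1, -1.2]
grip_width: -0.0001
finger_force: 1.0
```

Call:
apply_moves(
  rows=[
    [1,-0.007,-0.002,0,0,0,0.015],
    [1,-0.013,-0.003,0,0,0,0.03],
    [1,-0.019,-0.003,0,0,0,0.045],
    [1,-0.025,-0.004,0,0,0,0.06],
    [1,-0.03,-0.005,0,0,0,0.075],
    [1,-0.036,-0.007,0,0,0,0.09],
    [1,-0.041,-0.009,0,0,0,0.105],
    [1,-0.047,-0.01,0,0,0,0.12],
    [1,-0.052,-0.012,0,0,0,0.135],
    [1,-0.057,-0.014,0,0,0,0.15],
  ],
)

```text
clock: 14.95
ee_pos: [0.5038, -0.0272, 0.0513]
tcp_rot: [[0.829, -0.56, 0.001], [-0.56, -0.829, -0.001], [0.001, 0.001, -1.0]]
wrist_force: [-0.0, -0.1, -0.7]
grip_width: -0.0
finger_force: 0.0
```

```bash
python3 - <<'E'
from arc import *
arc(0,0,0); im=get_image("top"); rep(im);im=get_image("scene"); rep(im)
E
```

```text
14.95 [ 0.5038 -0.0272  0.0513] [-0.  -0.1 -0.7] ang 239.13349816539022 0.06084622770105557
wheel_center 0.67 [181. 350.] [0.5314 0.0234 0.055 ]
orange_tip 0.71 [212. 340.] [0.4736 0.0414 0.055 ]
pointer 0.97 [209. 342.] [0.4829 0.0365 0.038 ]
wheel_center 0.56 [181. 338.] [0.5322 0.024  0.055 ]
orange_tip 0.75 [198. 350.] [0.4812 0.0393 0.055 ]
pointer 0.57 [203. 352.] [0.4792 0.036  0.038 ]
```

It clicked to the pointer. I'll retract and verify.

Call:
apply_moves(
  rows=[
    [1,0,0.02,0,0,0,0],
    [1,0,0.045,0,0,0,0],
    [1,0,0.08,0,0,0,0],
    [1,0,0.12,-0.02,0,0,0],
    [1,0,0.15,-0.08,0,0,0],
    [1,0,0.15,-0.15,0,0,0],
    [1,0,0.15,-0.2,0,0,0],
    [1,0,0.15,-0.2,0,0,0],
    [1,0,0.15,-0.2,0,0,0],
    [1,0,0.15,-0.2,0,0,0],
  ],
)

```text
clock: 16.18
ee_pos: [0.4604, -0.0896, 0.1501]
tcp_rot: [[0.83, -0.558, -0.002], [-0.558, -0.83, -0.0], [-0.002, 0.002, -1.0]]
wrist_force: [0.1, 0.3, -0.0]
grip_width: -0.0001
finger_force: 0.0
```

```bash
python3 - <<'E'
from arc import *
arc(0,0,0); im=get_image("scene"); a=cv2.resize(im["frame"][130:240,270:400],None,fx=3,fy=3); rep(im)
im=get_image("top"); rep(im); b=cv2.resize(im["frame"][125:235,290:420],None,fx=3,fy=3)
cv2.imwrite("pics/m5.png",np.hstack([a,b]))
E
```

```text
16.1833 [ 0.4604 -0.0896  0.1501] [ 0.1  0.3 -0. ] ang 236.93777005027536 0.13673682587437144
orange_tip 0.67 [199. 351.] [0.4783 0.0418 0.055 ]
pointer 0.87 [203. 350.] [0.4835 0.0379 0.038 ]
wheel_center 0.59 [180. 354.] [0.5336 0.016  0.055 ]
orange_tip 0.9 [213. 342.] [0.4725 0.0384 0.055 ]
pointer 0.82 [208. 340.] [0.4838 0.04   0.038 ]
```

View pics/m5.png

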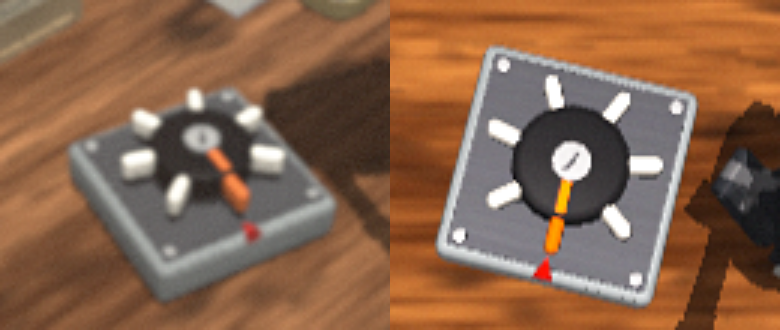

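Both views show the orange tooth at the red pointer (right panel (553,235) against (543,268)), the counter not moved, and the gripper clear.

```bash
python3 -c "
from plant import r
print(r.sign_off())"
```

```text
the job is handed in; nothing more can be done
None
```

The orange tooth stands at the red pointer: I stopped one click short with the finger off, then gave the last click on a second try (joint 6 hit its limit on the first and the wheel sprang back), and handed in at about 16 s with the counter unmoved and the arm clear.

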